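Move the specimen bar from the vise to the microscope

TASK

Slide the vise's jaw open and leave it fully open, then lift the specimen bar out and lay it flat, disc side up, on the microscope's stage with the dark disc centred under the objective, to within about 5 mm. Set it down gently, never touch the objective, let go of the bar, and leave everything else where it stands.

Things in the scene. Friction and masses are not known exactly. Their poses are not given: they have to be found in the camera images.
- vise: Fixed steel specimen vise. Origin on the table under the middle of the clamped bar; x runs along the bar from the moving jaw (-x end) to the fixed jaw (+x end), z up. Foot plate 300 x 100, 12 high; bed rail 30 wide, top 45 above the table, narrower than the bar so that the bar's long sides are free. Fixed jaw: plain block 56 wide, inner face at x = +91, top 70 high. Sizes in mm.
- vise_jaw (a joint): Moving jaw of the vise: 0 m closed on the bar, grows to 0.045 m fully open as it slides along the vise's -x; it slides with about 5 N of friction and stays where it is left. Block 56 wide, 26 thick; closed, its inner face is at vise x = -91 and its lip reaches 8 mm over the end of the bar, 2.5 mm above the bar's top; lip top 78.5 above the table. Sizes in mm.
- jaw_grip (a point): Point to hold on the moving jaw: middle of its upright square steel post (16 x 16), 108 above the table; the post stands from 78.5 to 125.5 above the table. Sizes in mm.
- bar: Aluminium specimen bar 180 x 40 x 20 (x, y, z), about 0.4 kg, lying on the vise bed between the jaws. Origin at the centre of its underside, x along its length towards the end with the dark disc, z up. Sizes in mm.
- spot (a point): Centre of the dark polished specimen disc (diameter 24, steel rim 30) in the bar's top face: 70 from the bar's centre along its +x, 20 above its underside. Sizes in mm.
- microscope: Fixed white inspection microscope. Origin on the table straight below the objective, x from the open front of the stage towards the column, z up. Black flat stage: 190 x 140, from x = -115 to +75, top 70 above the table; base 300 x 170. Nosepiece (radius 24) 164 to 200 high; column from x = +119; arm and head above 197 high reach forward to x = -24; eyepieces point away to +x. Sizes in mm.
- stage_top (a point): Point on the stage's top surface straight below the objective, 70 above the table; axes as microscope. Sizes in mm.
- objective_tip (a point): Centre of the lower end of the objective, 114 above the table, so 44 above the stage: 24 of clearance over a bar lying on it. Sizes in mm.
- objective: The microscope's steel objective, delicate: radius 7 at the tip, 14 higher up, 50 long. Origin at the tip; it never moves relative to the microscope. Sizes in mm.
- wash_bottle: Bystander: white plastic wash bottle, diameter 68, height 210 mm. Origin at the centre of its underside.
- jar: Bystander: amber glass jar with black lid, diameter 60, height 90 mm. Origin at the centre of its underside.
- petri: Bystander: flat glass dish with lid, diameter 94, height 28 mm. Origin at the centre of its underside.
- slide_box: Bystander: flat wooden slide box 75 x 95 x 34 mm. Origin at the centre of its underside.
- beaker: Bystander: white ceramic cup, diameter 70, height 80 mm. Origin at the centre of its underside.
- spare_bar: Bystander: shorter plain aluminium bar without any disc, 120 x 40 x 20 mm. Origin at the centre of its underside.
- screwdriver: Bystander: black-handled screwdriver, 180 mm long, lying beside the vise, parallel to it. Origin under its middle, handle to its -x.
- brush: Bystander: small wooden-handled brush, 150 mm long, lying beside the microscope's base. Origin under its middle, handle to its -x.

How it is judged:
By the outcome, as a careful person would: the job done as asked, in the order asked, and still so for the second after the job is handed in, with the robot touching nothing.
It also fails if it takes over 64 s, if anything falls off the work surface, if the arm or the gripper's body presses on something with over 40 N, if the wrist force passes 120 N, or if a joint passes its speed limit or range.

ROBOT

A 6-joint arm with a two-finger parallel gripper is mounted at the origin on the work surface. World frame = base frame: x ahead of the robot, y to its left, z up, the work surface at z = 0. Lengths are in m, angles in degrees, forces in N, time in s.
With the tool pointing down it reaches from about 0.3 to 0.75 m from the base axis. Payload 8.5 kg.
Tool frame: the origin (TCP) lies midway between the tips of the shut fingers; the grasp point (between the pads) lies 19 mm behind it; z points along the fingers, y is the line along which they close (so a half turn about z gives the same grasp; the last joint's range is limited). The gripper opens to 85 mm and grips with 20 to 120 N. Pads are 22 mm wide; open, the fingers measure 114 mm over their backs; the gripper's body (76 mm by 85 mm) begins 54 mm behind the grasp point. The pads swing forward as they close: fully open they stand 13 mm farther back than shut.
Start: joints at [-86.305, 21.807, 74.336, -0, 83.858, -12.336], TCP at [0.152, -0.529, 0.231] pointing down, gripper open.
Joint ranges: [-178.18, 178.18], [-50.72, 133.34], [12.68, 142.11], [-81.47, 261.47], [9.98, 163.14], [-165.26, 165.26]. Speed limits (degrees/s): [136.94, 136.94, 180, 180, 180, 180].

INTERFACE

Orientations are given as a 3x3 rotation matrix whose columns are the frame's x, y, z axes.
In Python, from workcell import arm, cams gives the robot as it stands. The module is installed in compiled form; this text tells all that it offers.
- The arm moves only by the tool play_rows, never from a script. Its arguments are lists of equal length, an entry for each row: "offset": the shift along the tool's x, y, z in mm, a list of three; "dr": the turn, a rotation vector about the tool's x, y, z in degrees, a list of three; "jaw": the opening, from 0 (shut) to 1 (fully open). A call has 1 to 5 rows; each row is the pose to reach, as a shift and turn from the pose commanded when the call began, along the tool's axes at that moment; what a row does not reach only later rows make up. A row lasts 1/10 s, in which the tool goes at most 50 mm and 8.59 degrees, less where a joint would pass 70% of its speed; a pose out of reach is approached as far as the arm can. A call with a gripper value outside its range is refused whole. The fingers move at their own pace and stop on an object; "force" is the grip in N (left out, the last holds). Time passes only in rows, so rows that repeat a pose let the fingers close. It gives the time, the measured TCP pose, the force, the opening and the grip force at its end, in the units of the state.
- arm.get_state(): the state, without advancing time (a new reading comes with each control period).
- cams.get_image(name): name is "scene" or "top" or "wrist"; returns the picture (400x640x3 uint8, blue, green, red); there is no depth.
- cams.camera_info(name): a dict with "mtx" (3x3 intrinsics, pixels), "R" (3x3) and "t" (3): a world point X has camera coordinates R X + t. Camera axes: x right, y down, z forward; pixel columns grow to the right and rows downward; lengths in m; the calibration is good to about 2 mm. A picture is of the moment at which its call begins: read the wrist's pose just before it. camera_info takes no time and is no camera call; for the wrist camera it gives the pose at the moment of the call.
- arm.hand_in(): hands the job in; it is judged then, once.
The state is a dict: "time_s": time; "joint_pos": joint angles; "qd": joint speeds; "joint_torque": joint torques, N m; "tcp_pos": TCP position; "tool_rot": TCP orientation; "wrist_force": force on the tool from outside, world axes, zero at the start; "ft_torque": the same for the moment, N m; "width": finger opening in m; "gripper_force": force on a finger pad.
Only numpy, scipy, OpenCV 4.12 (cv2) and the standard library are available. Lean on these libraries where they do the work, as an engineer would, in place of code of your own. Each camera call takes 0.05 s, during which the arm holds its last target. There are 200 camera calls.

## Working session

There is one attempt and no reset: what is moved stays moved. The work goes in short steps, Python scripts to look and compute and a tool call to move; the robot and the scene stay as the last step left them, time stands still between calls to the robot, and variables do not carry over. Pictures are saved under pics/ and viewed, at most 10 in all, crops included, and the job is handed in when it is done.

Besides the shell and the picture viewer there is one more tool, called after "Emit:" as name(argument=value, ...), one argument or row to a line, values as JSON. play_rows: Moves the arm, as the interface text tells. Its arguments: {"type":"object","properties":{"offset":{"type":"array","items":{"type":"array","items":{"type":"number"}}},"dr":{"type":"array","items":{"type":"array","items":{"type":"number"}}},"jaw":{"type":"array","items":{"type":"number"}},"force":{"type":"number"}},"required":["offset","dr","jaw"]}

```bash
mkdir -p pics
python3 - <<'E'
from workcell import arm,cams
import cv2,numpy as np
for n in("scene","top"):
    cv2.imwrite(f"pics/{n}0.png",cams.get_image(n)); i=cams.camera_info(n); print(n,i["mtx"].tolist(),(-i["R"].T@i["t"]).round(3),i["R"].round(3).tolist())
s=arm.get_state();print(s["tool_rot"],s["tcp_pos"],s["time_s"])
E
```

```text
scene [[387.5811472965294, 0.0, 319.40595439781725], [0.0, 387.5811472965294, 200.25396920101943], [0.0, 0.0, 1.0]] [ 0.761 -0.505  1.184] [[0.915, 0.403, 0.005], [0.361, -0.813, -0.458], [-0.181, 0.421, -0.889]]
top [[511.7280563869583, 0.0, 323.3375302565744], [0.0, 511.7280563869583, 204.15994711129608], [0.0, 0.0, 1.0]] [0.334 0.017 1.489] [[-0.028, -0.999, 0.017], [-0.991, 0.026, -0.132], [0.131, -0.021, -0.991]]
[[ 9.61106199e-01  2.76179042e-01 -1.01597923e-04]
 [ 2.76178923e-01 -9.61105286e-01  1.35342825e-03]
 [ 2.76142217e-04 -1.32884749e-03 -9.99999079e-01]] [ 0.15187364 -0.52835017  0.2307541 ] 0.1
```

View pics/scene0.png

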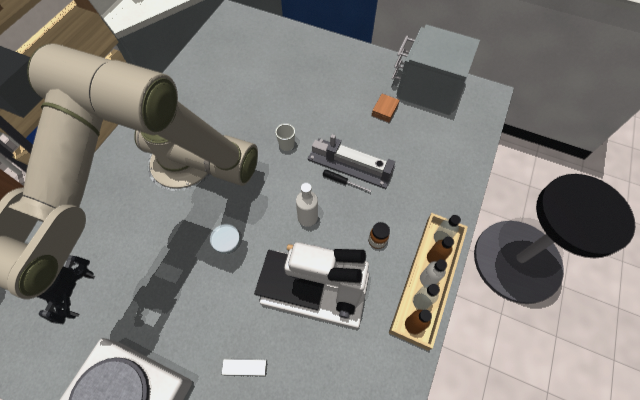

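View pics/top0.png

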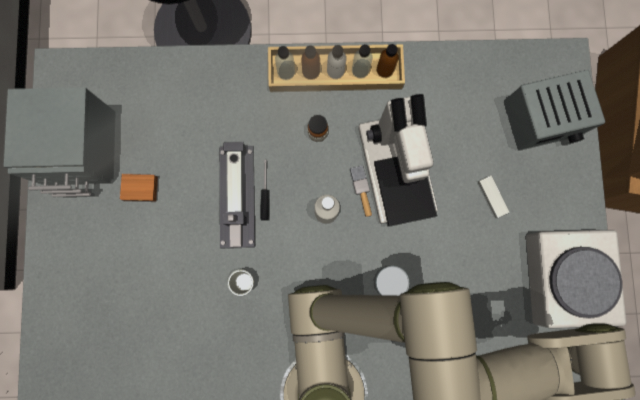

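The scene view shows the vise around (352,162) and the microscope around (315,280). The top view shows the vise at (237,195), with its moving jaw towards the robot, and the stage at (405,190). I'll enlarge both.

Run:
```python
import cv2,numpy as np
t=cv2.imread("pics/top0.png");s=cv2.imread("pics/scene0.png")
a=cv2.resize(t[135:255,205:275],None,fx=5,fy=5,interpolation=cv2.INTER_CUBIC)
b=cv2.resize(t[90:230,350:445],None,fx=4,fy=4,interpolation=cv2.INTER_CUBIC)
c=np.zeros((600,760,3),np.uint8);c[:600,:350]=a;c[:560,370:750]=b
cv2.imwrite("pics/topcrop.png",c)
a=cv2.resize(s[125:200,300:405],None,fx=3.8,fy=3.8,interpolation=cv2.INTER_CUBIC)
b=cv2.resize(s[235:330,250:375],None,fx=3,fy=3,interpolation=cv2.INTER_CUBIC)
c=np.zeros((600,800,3),np.uint8);c[:285,:399]=a;c[300:585,:375]=b
cv2.imwrite("pics/scenecrop.png",c[:, :400])
```

```text
(no output)
```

View pics/topcrop.png

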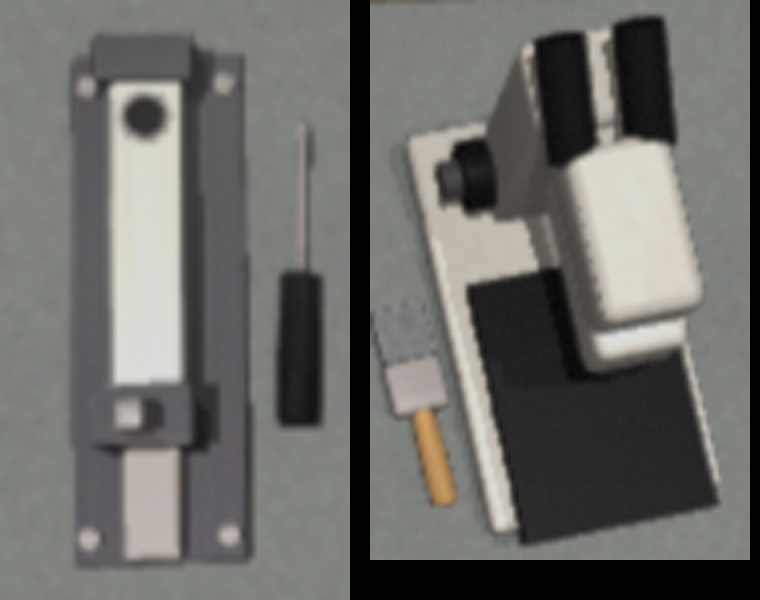

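View pics/scenecrop.png

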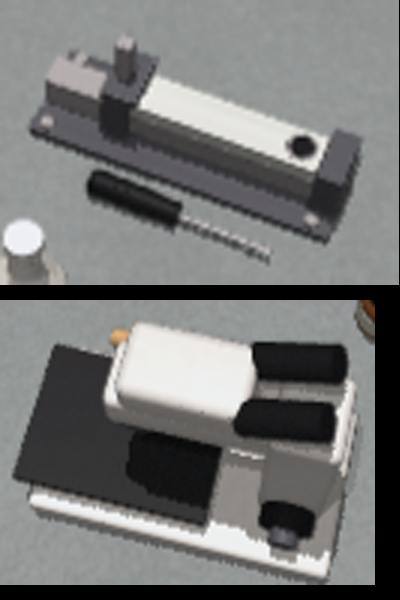

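The top crop shows the plate corners, the disc at crop (146,116) and the post top at (127,413), with stage corners at (520,543), (718,502) and (468,287). The scene crop shows the same features: disc (302,147), post (125,40), and stage corners (57,345), (14,479) and (208,523). I'll fit both poses from these.

```bash
cat > h.py <<'E'
from workcell import arm,cams
import cv2,numpy as np
from scipy.optimize import least_squares
I={n:cams.camera_info(n) for n in("scene","top")}
def proj(i,X):
    c=i["R"]@np.asarray(X)+np.ravel(i["t"]); p=i["mtx"]@c; return p[:2]/p[2]
def w(p,m): # planar pose p=x,y,yaw, m in mm
    c,s=np.cos(p[2]),np.sin(p[2]); return np.array([p[0]+(c*m[0]-s*m[1])/1e3,p[1]+(s*m[0]+c*m[1])/1e3,m[2]/1e3])
def fit(obs,p0):
    f=lambda p:np.ravel([proj(i,w(p,m))-uv for i,m,uv in obs])
    r=least_squares(f,p0,loss="soft_l1"); print(r.x[:2].round(4),np.degrees(r.x[2]).round(2)); print(f(r.x).reshape(-1,2).round(1).tolist()); return r.x
E
python3 - <<'E'
from h import *
tv=lambda x,y:(204.6+x/5,134.6+y/5); tm=lambda x,y:(349.6+(x-370)/4,89.6+y/4)
sv=lambda x,y:(299.6+x/3.8,124.6+y/3.8); sm=lambda x,y:(249.7+x/3,234.7+(y-300)/3)
T,S=I["top"],I["scene"]
v=fit([(T,(150,50,12),tv(72,56)),(T,(150,-50,12),tv(243,53)),(T,(-150,50,12),tv(75,567)),(T,(-150,-50,12),tv(250,567)),(T,(70,0,65),tv(146,116)),
 (S,(70,0,65),sv(302,147)),(S,(-150,-50,12),sv(32,132)),(S,(150,-50,12),sv(325,240))],[.4,.25,0])
m=fit([(T,(-115,70,70),tm(520,543)),(T,(-115,-70,70),tm(718,502)),(T,(75,70,70),tm(468,287)),
 (S,(-115,70,70),sm(57,345)),(S,(-115,-70,70),sm(14,479)),(S,(75,-70,70),sm(208,523))],[.4,-.2,0])
# free 3D points: post top, disc
def tri(a,b):
    return least_squares(lambda X:np.r_[proj(T,X)-a,proj(S,X)-b],[.4,0,.1]).x
print("post top",tri(tv(127,411),sv(125,40)).round(4),"disc",tri(tv(146,116),sv(302,147)).round(4))
for x in(-100,-104,-108,-112):print(x,((proj(T,w(v,(x,0,125.5)))-204.6)*5)[0],((proj(T,w(v,(x,0,125.5)))[1]-134.6)*5))
print("vise bar ctr",w(v,(0,0,65)),"stage",w(m,(0,0,70)))
E
```

```text
[0.5628 0.2375] 0.15
[[0.3, -0.5], [0.1, -0.7], [0.2, -0.7], [0.1, -1.7], [-0.0, 10.1], [-8.2, -2.9], [-1.1, -1.0], [0.6, -0.0]]
[ 0.5847 -0.2399] 10.6
[[1.3, -0.3], [0.4, -0.5], [-0.9, -1.6], [-0.6, -0.9], [-0.2, -0.7], [-0.6, 0.0]]
post top [0.487  0.2387 0.1273] disc [0.6621 0.2376 0.0652]
-100 130.47496575818016 456.60185312371226
-104 130.5267497800942 464.0819023638876
-108 130.57857374173295 471.5677207795527
-112 130.63043768932147 479.05931504771377
vise bar ctr [0.56276241 0.23754522 0.065     ] stage [ 0.58472728 -0.23988312  0.07      ]
```

Emit:
play_rows(
  offset=[
    [31, -38, 0],
    [63, -76, 0],
    [94, -114, 0],
    [126, -151, 0],
    [157, -189, 0],
  ],
  dr=[
    [0, 0, 3.2],
    [0, 0, 6.4],
    [0, 0, 9.6],
    [0, 0, 12.8],
    [0, 0, 16],
  ],
  jaw=[1, 1, 1, 1, 1],
  force=60,
)

```text
time_s: 0.6
tcp_pos: [0.2509, -0.3016, 0.2311]
tool_rot: [[1.0, -0.002, 0.0], [-0.002, -1.0, 0.0], [0.0, -0.0, -1.0]]
wrist_force: [1.9, -1.0, 0.7]
width: 0.0857
gripper_force: 0.0
```

Emit:
play_rows(
  offset=[
    [20, -45, 0],
    [40, -90, 0],
    [60, -135, 0],
    [80, -180, 0],
    [99, -225, 0],
  ],
  dr=[
    [0, 0, 0],
    [0, 0, 0],
    [0, 0, 0],
    [0, 0, 0],
    [0, 0, 0],
  ],
  jaw=[1, 1, 1, 1, 1],
)

```text
time_s: 1.1
tcp_pos: [0.3497, -0.0765, 0.2314]
tool_rot: [[1.0, 0.0, 0.0], [0.0, -1.0, -0.0], [0.0, 0.0, -1.0]]
wrist_force: [1.1, -0.6, 0.0]
width: 0.0855
gripper_force: 0.0
```

Emit:
play_rows(
  offset=[
    [20, -45, 0],
    [40, -90, 0],
    [60, -135, 0],
    [80, -180, 0],
    [99, -225, 0],
  ],
  dr=[
    [0, 0, 0],
    [0, 0, 0],
    [0, 0, 0],
    [0, 0, 0],
    [0, 0, 0],
  ],
  jaw=[1, 1, 1, 1, 1],
)

```text
time_s: 1.6
tcp_pos: [0.4486, 0.1488, 0.2311]
tool_rot: [[1.0, 0.001, -0.0], [0.001, -1.0, -0.0], [-0.0, 0.0, -1.0]]
wrist_force: [0.8, -1.4, 0.9]
width: 0.0859
gripper_force: 0.0
```

Emit:
play_rows(
  offset=[
    [18, -42, 0],
    [39, -89, 0],
    [39, -89, 0],
    [39, -89, 0],
  ],
  dr=[
    [0, 0, 0],
    [0, 0, 0],
    [0, 0, 0],
    [0, 0, 0],
  ],
  jaw=[1, 1, 1, 1],
)

```text
time_s: 2.0
tcp_pos: [0.487, 0.2362, 0.2305]
tool_rot: [[1.0, 0.002, -0.002], [0.002, -1.0, -0.001], [-0.002, 0.001, -1.0]]
wrist_force: [-0.3, -0.6, 0.6]
width: 0.0855
gripper_force: 0.0
```

Run:
```python
from h import *
i=cams.camera_info("wrist");im=cams.get_image("wrist");np.savez("w1.npz",**{k:i[k] for k in("mtx","R","t")})
cv2.imwrite("pics/w1.png",im);R=i["R"];print((-R.T@np.ravel(i["t"])).round(4),R.round(2).tolist(),arm.get_state()["tcp_pos"])
for p in((.4875,.238,.1255),(.662,.2376,.065)):print(proj(i,p))
```

```text
[0.5709 0.2369 0.3722] [[0.0, -1.0, 0.0], [-0.94, -0.0, 0.33], [-0.33, -0.0, -0.94]] [0.48687486 0.23526104 0.23085092]
[318.22738495 199.96230499]
[319.1256908  -40.21165786]
```

View pics/w1.png

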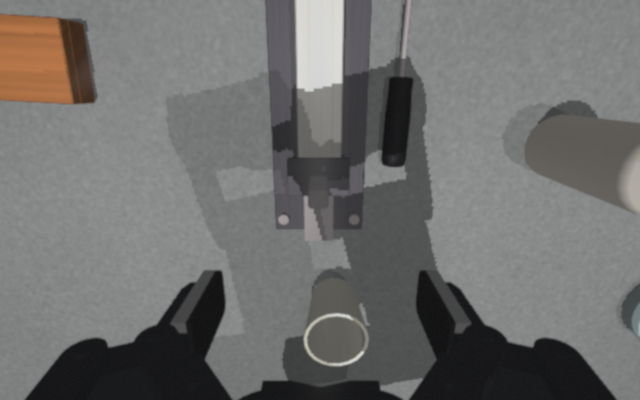

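The wrist view shows the jaw block near (318,175) and the beaker rim at (336,340). The post is in shadow, so I'll enlarge and brighten it, with the predictions drawn on.

Run:
```python
from h import *
i=dict(np.load("w1.npz"));im=cv2.imread("pics/w1.png")
c=cv2.resize(im[120:260,250:390],None,fx=4.2,fy=4.2,interpolation=cv2.INTER_CUBIC)
cv2.imwrite("pics/w1c.png",cv2.convertScaleAbs(c,alpha=1.9,beta=10))
def ray(u,v,z):
    C=-i["R"].T@np.ravel(i["t"]);d=i["R"].T@np.linalg.inv(i["mtx"])@[u,v,1];return (C+d*(z-C[2])/d[2]).round(4)
print("plate end",ray(318,228,.012),"beaker",ray(336,340,.08),"bar/lip",ray(320,158,.0785))
for m in((.479,.246,.1255),(.495,.230,.1255),(.479,.246,.0785),(.501,.21,.0785),(.475,.21,.0785)):print(m,proj(i,m).round(),((proj(i,m)-[250,120])*4.2).round())
```

```text
plate end [0.4149 0.2388 0.012 ] beaker [0.3148 0.2193 0.08  ] bar/lip [0.5105 0.2367 0.0785]
(0.479, 0.246, 0.1255) [308. 210.] [243. 379.]
(0.495, 0.23, 0.1255) [329. 191.] [331. 297.]
(0.479, 0.246, 0.0785) [310. 192.] [251. 303.]
(0.501, 0.21, 0.0785) [350. 169.] [420. 204.]
(0.475, 0.21, 0.0785) [349. 196.] [416. 321.]
```

View pics/w1c.png

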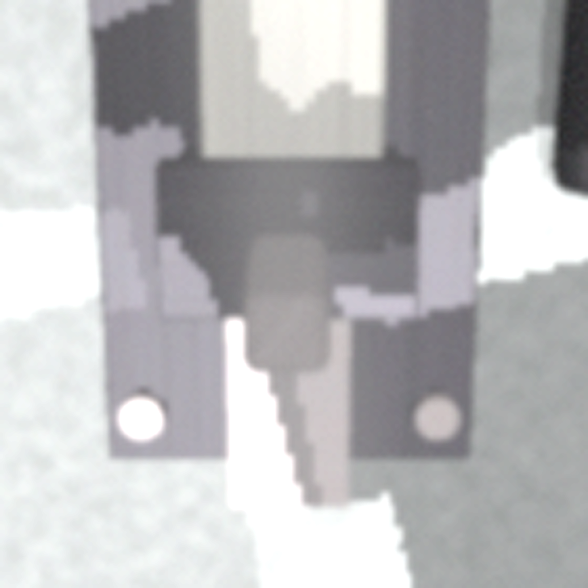

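The post top sits at crop (289,335), matching the prediction, so the post is at about (0.488, 0.2375). I'll descend and grip it.

Emit:
play_rows(
  offset=[
    [1, -1.5, 40],
    [1, -1.5, 80],
    [1, -1.5, 115],
    [1, -1.5, 138],
    [1, -1.5, 138],
  ],
  dr=[
    [0, 0, 0],
    [0, 0, 0],
    [0, 0, 0],
    [0, 0, 0],
    [0, 0, 0],
  ],
  jaw=[1, 1, 1, 1, 1],
)

```text
time_s: 2.55
tcp_pos: [0.4866, 0.2353, 0.0911]
tool_rot: [[1.0, -0.001, -0.006], [-0.001, -1.0, -0.001], [-0.006, 0.001, -1.0]]
wrist_force: [-0.3, -0.4, 1.1]
width: 0.0856
gripper_force: 0.0
```

Emit:
play_rows(
  offset=[
    [0, 0, 0],
    [0, 0, 0],
    [0, 0, 0],
    [0, 0, 0],
    [0, 0, 0],
  ],
  dr=[
    [0, 0, 0],
    [0, 0, 0],
    [0, 0, 0],
    [0, 0, 0],
    [0, 0, 0],
  ],
  jaw=[0, 0, 0, 0, 0],
  force=60,
)

```text
time_s: 3.05
tcp_pos: [0.4885, 0.2382, 0.0942]
tool_rot: [[1.0, 0.0, 0.002], [0.0, -1.0, 0.003], [0.002, -0.003, -1.0]]
wrist_force: [-1.6, -1.3, 0.3]
width: 0.015
gripper_force: 58.6
```

Emit:
play_rows(
  offset=[
    [0, 0, 0],
    [0, 0, 0],
    [0, 0, 0],
  ],
  dr=[
    [0, 0, 0],
    [0, 0, 0],
    [0, 0, 0],
  ],
  jaw=[0, 0, 0],
)

```text
time_s: 3.35
tcp_pos: [0.4886, 0.238, 0.0942]
tool_rot: [[1.0, 0.001, 0.002], [0.001, -1.0, 0.002], [0.002, -0.002, -1.0]]
wrist_force: [-1.4, 4.7, 4.8]
width: 0.0145
gripper_force: 59.2
```

Gripped. Next I pull 45 mm along -x.

Emit:
play_rows(
  offset=[
    [-6, 0, 0],
    [-12, 0, 0],
    [-18, 0, 0],
    [-24, 0, 0],
    [-30, 0, 0],
  ],
  dr=[
    [0, 0, 0],
    [0, 0, 0],
    [0, 0, 0],
    [0, 0, 0],
    [0, 0, 0],
  ],
  jaw=[0, 0, 0, 0, 0],
)

```text
time_s: 3.85
tcp_pos: [0.4597, 0.238, 0.0942]
tool_rot: [[1.0, 0.001, 0.005], [0.001, -1.0, 0.002], [0.005, -0.002, -1.0]]
wrist_force: [5.5, 5.1, 0.3]
width: 0.0152
gripper_force: 59.0
```

Emit:
play_rows(
  offset=[
    [-5, 0, 0],
    [-9, 0, 0],
    [-12, 0, 0],
    [-14, 0, 0],
    [-15, 0, 0],
  ],
  dr=[
    [0, 0, 0],
    [0, 0, 0],
    [0, 0, 0],
    [0, 0, 0],
    [0, 0, 0],
  ],
  jaw=[0, 0, 0, 0, 0],
)

```text
time_s: 4.35
tcp_pos: [0.4447, 0.2379, 0.0942]
tool_rot: [[1.0, 0.001, 0.004], [0.001, -1.0, 0.002], [0.004, -0.002, -1.0]]
wrist_force: [5.1, 5.7, -0.4]
width: 0.0151
gripper_force: 59.0
```

Emit:
play_rows(
  offset=[
    [-1, 0, 0],
    [-2, 0, 0],
    [-2, 0, 0],
  ],
  dr=[
    [0, 0, 0],
    [0, 0, 0],
    [0, 0, 0],
  ],
  jaw=[0, 0, 0],
)

```text
time_s: 4.65
tcp_pos: [0.4437, 0.238, 0.0942]
tool_rot: [[1.0, 0.001, 0.006], [0.001, -1.0, 0.002], [0.006, -0.002, -1.0]]
wrist_force: [8.3, 6.0, -2.0]
width: 0.0152
gripper_force: 58.6
```

Emit:
play_rows(
  offset=[
    [-1, 0, 0],
    [-2, 0, 0],
    [-2, 0, 0],
  ],
  dr=[
    [0, 0, 0],
    [0, 0, 0],
    [0, 0, 0],
  ],
  jaw=[0, 0, 0],
)

```text
time_s: 4.95
tcp_pos: [0.4437, 0.238, 0.0942]
tool_rot: [[1.0, 0.0, 0.011], [0.0, -1.0, 0.003], [0.011, -0.003, -1.0]]
wrist_force: [17.3, 5.6, -8.5]
width: 0.0151
gripper_force: 58.7
```

The jaw is at its end stop: the force rises with no further motion. I'll release, lift and move over the bar.

Emit:
play_rows(
  offset=[
    [3, 0, 0],
    [3, 0, 0],
    [3, 0, 0],
    [3, 0, 0],
    [3, 0, 0],
  ],
  dr=[
    [0, 0, 0],
    [0, 0, 0],
    [0, 0, 0],
    [0, 0, 0],
    [0, 0, 0],
  ],
  jaw=[0, 1, 1, 1, 1],
)

```text
time_s: 5.45
tcp_pos: [0.4421, 0.2369, 0.0933]
tool_rot: [[1.0, 0.001, -0.0], [0.001, -1.0, -0.0], [-0.0, 0.0, -1.0]]
wrist_force: [-0.2, 0.9, -0.9]
width: 0.0723
gripper_force: 0.0
```

Emit:
play_rows(
  offset=[
    [0, 0, 0],
    [0, 0, -20],
    [0, 0, -60],
    [0, 0, -100],
    [0, 0, -137],
  ],
  dr=[
    [0, 0, 0],
    [0, 0, 0],
    [0, 0, 0],
    [0, 0, 0],
    [0, 0, 0],
  ],
  jaw=[1, 1, 1, 1, 1],
)

```text
time_s: 5.95
tcp_pos: [0.4421, 0.237, 0.2322]
tool_rot: [[1.0, 0.001, 0.0], [0.001, -1.0, 0.0], [0.0, -0.0, -1.0]]
wrist_force: [0.0, 0.4, -0.3]
width: 0.0856
gripper_force: 0.0
```

Emit:
play_rows(
  offset=[
    [40, 0, 0],
    [80, 0, 0],
    [116, 0, 0],
    [116, 0, 0],
    [116, 0, 0],
  ],
  dr=[
    [0, 0, 0],
    [0, 0, 0],
    [0, 0, 0],
    [0, 0, 0],
    [0, 0, 0],
  ],
  jaw=[1, 1, 1, 1, 1],
)

```text
time_s: 6.45
tcp_pos: [0.5583, 0.2369, 0.2296]
tool_rot: [[1.0, 0.0, -0.001], [0.0, -1.0, -0.0], [-0.001, 0.0, -1.0]]
wrist_force: [-0.9, 0.5, 0.2]
width: 0.0851
gripper_force: 0.0
```

Run:
```python
from h import *
i=cams.camera_info("wrist");im=cams.get_image("wrist");np.savez("w2.npz",**{k:i[k] for k in("mtx","R","t")})
cv2.imwrite("pics/w2.png",im);s=arm.get_state();print(s["tcp_pos"],s["time_s"])
for p in((.662,.2376,.065),):print(proj(i,p))
```

```text
[0.5576977  0.23707579 0.2300398 ] 6.5
[319.70414331  60.07403275]
```

View pics/w2.png

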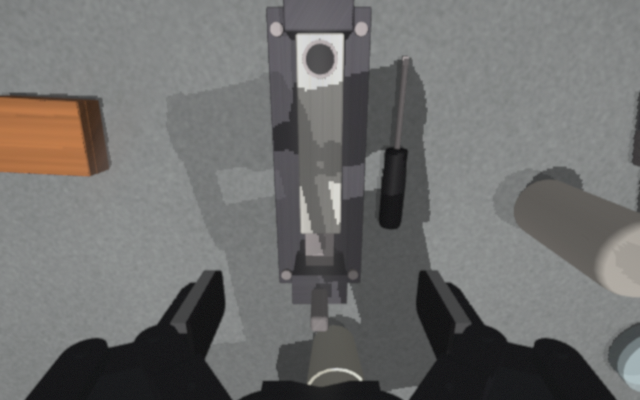

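The jaw is open, and the disc at (320,59) agrees with the predicted (319.7,60), so the disc is at about (0.6625, 0.2375). The tool is 34 mm behind the bar's centre, so I'll descend and grip.

Emit:
play_rows(
  offset=[
    [0, -0.5, 45],
    [0, -0.5, 90],
    [0, -0.5, 135],
    [0, -0.5, 165],
    [0, -0.5, 182],
  ],
  dr=[
    [0, 0, 0],
    [0, 0, 0],
    [0, 0, 0],
    [0, 0, 0],
    [0, 0, 0],
  ],
  jaw=[1, 1, 1, 1, 1],
)

```text
time_s: 7.0
tcp_pos: [0.5561, 0.2376, 0.0463]
tool_rot: [[1.0, 0.001, -0.004], [0.001, -1.0, -0.001], [-0.004, 0.001, -1.0]]
wrist_force: [0.4, 0.7, -1.2]
width: 0.0851
gripper_force: 0.0
```

Emit:
play_rows(
  offset=[
    [0, 0, 0],
    [0, 0, 0],
    [0, 0, 0],
    [0, 0, 0],
    [0, 0, 0],
  ],
  dr=[
    [0, 0, 0],
    [0, 0, 0],
    [0, 0, 0],
    [0, 0, 0],
    [0, 0, 0],
  ],
  jaw=[1, 0.5, 0.3, 0, 0],
  force=110,
)

```text
time_s: 7.5
tcp_pos: [0.5588, 0.2378, 0.0502]
tool_rot: [[1.0, 0.001, 0.002], [0.001, -1.0, 0.001], [0.002, -0.001, -1.0]]
wrist_force: [-3.6, 0.0, 10.2]
width: 0.0375
gripper_force: 111.7
```

Emit:
play_rows(
  offset=[
    [0, 0, 0],
    [0, 0, 0],
    [0, 0, 0],
    [0, 0, -2],
    [0, 0, -5],
  ],
  dr=[
    [0, 0, 0],
    [0, 0, 0],
    [0, 0, 0],
    [0, 0, 0],
    [0, 0, 0],
  ],
  jaw=[0, 0, 0, 0, 0],
)

```text
time_s: 8.0
tcp_pos: [0.5577, 0.2375, 0.0531]
tool_rot: [[1.0, 0.001, -0.001], [0.001, -1.0, -0.0], [-0.001, 0.0, -1.0]]
wrist_force: [1.0, 0.3, -4.3]
width: 0.0375
gripper_force: 110.6
```

The bar is held: about 4 N on the wrist and the width steady. I'll lift it and carry it round to the stage's front.

Emit:
play_rows(
  offset=[
    [0, 0, -30],
    [0, 0, -75],
    [0, 0, -120],
    [0, 0, -165],
    [0, 0, -207],
  ],
  dr=[
    [0, 0, 0],
    [0, 0, 0],
    [0, 0, 0],
    [0, 0, 0],
    [0, 0, 0],
  ],
  jaw=[0, 0, 0, 0, 0],
)

```text
time_s: 8.5
tcp_pos: [0.5577, 0.2375, 0.2622]
tool_rot: [[1.0, 0.001, -0.001], [0.001, -1.0, -0.0], [-0.001, 0.0, -1.0]]
wrist_force: [1.1, 0.5, -4.7]
width: 0.0373
gripper_force: 111.9
```

Emit:
play_rows(
  offset=[
    [-33, 25, 0],
    [-66, 50, 0],
    [-99, 75, 0],
    [-132, 100, 0],
    [-165, 125, 0],
  ],
  dr=[
    [0, 0, 0],
    [0, 0, 0],
    [0, 0, 0],
    [0, 0, 0],
    [0, 0, 0],
  ],
  jaw=[0, 0, 0, 0, 0],
)

```text
time_s: 9.0
tcp_pos: [0.3913, 0.1117, 0.2599]
tool_rot: [[1.0, 0.001, -0.001], [0.001, -1.0, -0.0], [-0.001, 0.0, -1.0]]
wrist_force: [1.7, -1.7, -3.6]
width: 0.0372
gripper_force: 111.9
```

Emit:
play_rows(
  offset=[
    [-4, 42, 0],
    [-8, 84, 0],
    [-12, 126, 0],
    [-16, 168, 0],
    [-19, 210, 0],
  ],
  dr=[
    [0, 0, 0],
    [0, 0, 0],
    [0, 0, 0],
    [0, 0, 0],
    [0, 0, 0],
  ],
  jaw=[0, 0, 0, 0, 0],
)

```text
time_s: 9.5
tcp_pos: [0.3734, -0.0989, 0.2603]
tool_rot: [[1.0, 0.0, -0.001], [0.0, -1.0, 0.0], [-0.001, -0.0, -1.0]]
wrist_force: [1.3, -0.1, -5.1]
width: 0.0374
gripper_force: 111.9
```

Emit:
play_rows(
  offset=[
    [0, 40, 0],
    [0, 80, 0],
    [0, 120, 0],
    [0, 155, 0],
    [0, 181, 0],
  ],
  dr=[
    [0, 0, -2],
    [0, 0, -4],
    [0, 0, -6.5],
    [0, 0, -9],
    [0, 0, -10.6],
  ],
  jaw=[0, 0, 0, 0, 0],
)

```text
time_s: 10.0
tcp_pos: [0.3739, -0.2804, 0.2599]
tool_rot: [[0.983, 0.185, -0.001], [0.185, -0.983, 0.001], [-0.001, -0.001, -1.0]]
wrist_force: [0.5, -0.1, -4.1]
width: 0.0368
gripper_force: 111.9
```

Emit:
play_rows(
  offset=[
    [0, 0, 0],
    [0, 0, 0],
    [0, 0, 0],
    [0, 0, 0],
  ],
  dr=[
    [0, 0, 0],
    [0, 0, 0],
    [0, 0, 0],
    [0, 0, 0],
  ],
  jaw=[0, 0, 0, 0],
)

```text
time_s: 10.4
tcp_pos: [0.3746, -0.2776, 0.2604]
tool_rot: [[0.983, 0.185, -0.0], [0.185, -0.983, 0.0], [-0.0, -0.0, -1.0]]
wrist_force: [1.3, -0.4, -4.6]
width: 0.0371
gripper_force: 112.1
```

Run:
```python
from h import *
i=cams.camera_info("wrist");im=cams.get_image("wrist");np.savez("w3.npz",**{k:i[k] for k in("mtx","R","t")})
cv2.imwrite("pics/w3.png",im);s=arm.get_state();print(s["tcp_pos"],s["tool_rot"].round(3).tolist() if hasattr(s["tool_rot"],"round") else s["tool_rot"],s["time_s"])
m=(.5847,-.2399,np.radians(10.6))
for q in((-115,70,70),(-115,-70,70),(75,70,70),(75,-70,70)):print(q,proj(i,w(m,q)).round(1))
```

```text
[ 0.37464272 -0.27769291  0.26051449] [[0.983, 0.185, 0.0], [0.185, -0.983, -0.0], [0.0, 0.0, -1.0]] 10.45
(-115, 70, 70) [246.   68.7]
(-115, -70, 70) [399.2  68.8]
(75, 70, 70) [ 227.6 -211.1]
(75, -70, 70) [ 419.4 -210.8]
```

View pics/w3.png

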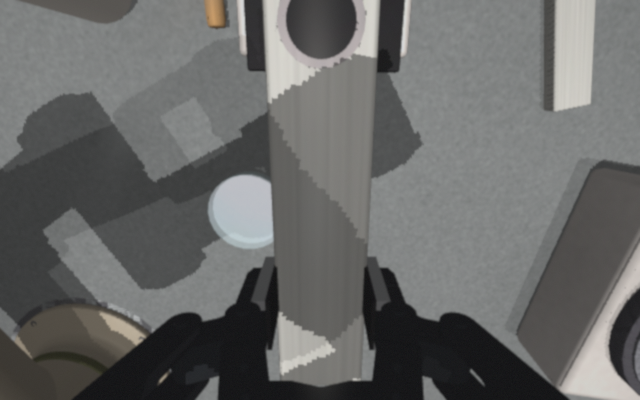

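Stage front corners show at (247,70) and (400,71), about 1–2 px from the prediction. The disc rim spans columns 277–366 with its bottom at row 68. I'll work out the corrections.

Run:
```python
from h import *
i=dict(np.load("w3.npz"));im=cv2.imread("pics/w3.png")
tcp=np.array([.3746,-.2777,.2605]);c,s=np.cos(np.radians(10.66)),np.sin(np.radians(10.66));Rt=np.array([[c,s,0],[s,-c,0],[0,0,-1]])
C=-i["R"].T@np.ravel(i["t"]);print("cam in tool",Rt.T@(C-tcp))
def ray(u,v,z):
    d=i["R"].T@np.linalg.inv(i["mtx"])@[u,v,1];return C+d*(z-C[2])/d[2]
# disc: project rim circle at tool (dx,dy,dz) and compare
a=np.linspace(0,2*np.pi,200)
def rim(p): return np.array([proj(i,tcp+Rt@np.array([p[0]+.015*np.cos(t),p[1]+.015*np.sin(t),p[2]])) for t in a])
f=lambda p:(lambda r:[r[:,0].min()-277,r[:,0].max()-366,r[:,1].max()-68])(rim(p))
r=least_squares(f,[.105,0,-.015],x_scale=.01);print("disc in tool, z free",r.x.round(4),r.fun)
for z in(-.012,-.015,-.018):
    r=least_squares(lambda p:f([p[0],p[1],z]),[.105,0]);print(z,r.x.round(4),np.round(r.fun,1))
A,B=ray(247,70,.07),ray(400,71,.07);print(A,B,np.linalg.norm(A-B))
yd=(A-B)/np.linalg.norm(A-B);print("yaw",np.degrees(np.arctan2(-yd[0],yd[1])));m=np.radians(10.6)
M=(A+B)/2+.115*np.array([np.cos(m),np.sin(m),0]);print("M",M)
```

```text
cam in tool [ 0.08375023 -0.00065913 -0.14178386]
disc in tool, z free [ 0.1047 -0.0002 -0.0137] [-5.68434189e-14  1.70530257e-13 -5.68434189e-14]
-0.012 [ 0.1048 -0.0002] [ 0.6 -0.6 -0.1]
-0.015 [ 0.1046 -0.0002] [-0.5  0.5  0. ]
-0.018 [ 0.1044 -0.0002] [-1.6  1.6  0.1]
[ 0.4578082  -0.19325823  0.07      ] [ 0.48287848 -0.3310217   0.07      ] 0.14002605036416788
yaw 10.313854387006824
M [ 0.58338091 -0.24098556  0.07      ]
```

Emit:
play_rows(
  offset=[
    [0, 2, 45],
    [0, 2, 90],
    [0, 2, 130],
    [0, 2, 160],
    [0, 2, 174],
  ],
  dr=[
    [0, 0, 0],
    [0, 0, 0],
    [0, 0, 0],
    [0, 0, 0],
    [0, 0, 0],
  ],
  jaw=[0, 0, 0, 0, 0],
)

```text
time_s: 10.95
tcp_pos: [0.3744, -0.2791, 0.0841]
tool_rot: [[0.983, 0.185, -0.002], [0.185, -0.983, 0.003], [-0.002, -0.003, -1.0]]
wrist_force: [0.3, 0.3, -4.6]
width: 0.0373
gripper_force: 111.9
```

Emit:
play_rows(
  offset=[
    [0, 0, 0],
    [0, 0, 0],
    [0, 0, 0],
  ],
  dr=[
    [0, 0, 0],
    [0, 0, 0],
    [0, 0, 0],
  ],
  jaw=[0, 0, 0],
)

```text
time_s: 11.25
tcp_pos: [0.3755, -0.2809, 0.0875]
tool_rot: [[0.983, 0.185, 0.002], [0.185, -0.983, -0.002], [0.001, 0.002, -1.0]]
wrist_force: [-0.1, 0.3, -4.9]
width: 0.0373
gripper_force: 111.9
```

Emit:
play_rows(
  offset=[
    [20, 0, 0],
    [42, 0, 0],
    [65, -1, 0],
    [82, -1, 0],
    [95, -1, 0],
  ],
  dr=[
    [0, 0, 0],
    [0, 0, 0],
    [0, 0, 0],
    [0, 0, 0],
    [0, 0, 0],
  ],
  jaw=[0, 0, 0, 0, 0],
)

```text
time_s: 11.75
tcp_pos: [0.4694, -0.2619, 0.0873]
tool_rot: [[0.983, 0.185, 0.002], [0.185, -0.983, -0.001], [0.001, 0.002, -1.0]]
wrist_force: [-0.1, 0.1, -5.1]
width: 0.0368
gripper_force: 112.1
```

Emit:
play_rows(
  offset=[
    [6, 0, 0],
    [10, 0, 0],
    [12, 0, 0],
    [12, 0, 0],
    [12, 0, 0],
  ],
  dr=[
    [0, 0, 0],
    [0, 0, 0],
    [0, 0, 0],
    [0, 0, 0],
    [0, 0, 0],
  ],
  jaw=[0, 0, 0, 0, 0],
)

```text
time_s: 12.25
tcp_pos: [0.4795, -0.2599, 0.0863]
tool_rot: [[0.983, 0.184, -0.0], [0.184, -0.983, 0.0], [-0.0, -0.0, -1.0]]
wrist_force: [-0.2, 0.3, -5.0]
width: 0.0372
gripper_force: 112.1
```

Run:
```python
from h import *
im=cams.get_image("wrist");i=cams.camera_info("wrist");np.savez("w4.npz",**{k:i[k] for k in("mtx","R","t")})
cv2.imwrite("pics/w4.png",im);s=arm.get_state();print(s["tcp_pos"])
M=np.array([.5837,-.2407,0])
for z in(.09,.102,.114,.164):print(z,proj(i,M+[0,0,z]))
```

```text
[ 0.47953828 -0.25989947  0.08635167]
0.09 [322.33681197  21.39980924]
0.102 [322.55398503  14.88606489]
0.114 [322.82010868   6.9041292 ]
0.164 [325.14622385 -62.86382213]
```

View pics/w4.png

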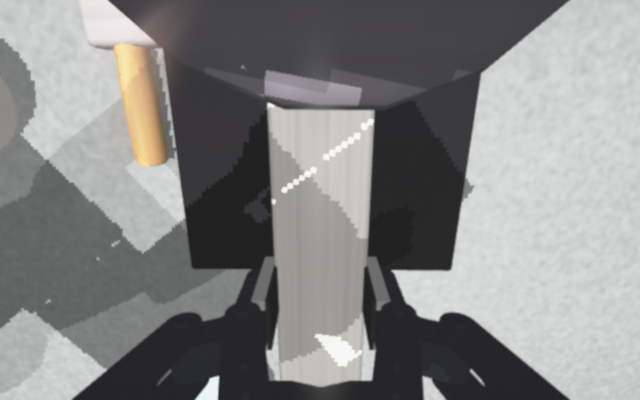

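The stage's front corners show at (191,269) and (453,269), with the bar between them and the head at the top. I'll re-estimate the objective axis from these.

Run:
```python
from h import *
i=dict(np.load("w4.npz"));C=-i["R"].T@np.ravel(i["t"])
def ray(u,v,z):
    d=i["R"].T@np.linalg.inv(i["mtx"])@[u,v,1];return C+d*(z-C[2])/d[2]
A,B=ray(191,269,.07),ray(453,269,.07);A2,B2=ray(163,50,.07),ray(480,72,.07)
print(np.linalg.norm(A-B)); 
for a,b in((A,A2),(B,B2)):print("yaw",np.degrees(np.arctan2(*(b-a)[[1,0]])))
m=np.radians(10.6);M=(A+B)/2+.115*np.array([np.cos(m),np.sin(m),0]);print("M",M)
R=np.array([[.983,.184],[.184,-.983]]);t=np.array([.4795,-.2599])
print("disc",t+R@[.1047,-.0002],"err tool mm",R.T@(M[:2]-t)*1e3-[104.7,-.2])
```

```text
0.13898983751778687
yaw 9.875216138360068
yaw 11.024450593159342
M [ 0.58469139 -0.24066105  0.07      ]
disc [ 0.5823833 -0.2404386] err tool mm [2.24310125 0.64332873]
```

Emit:
play_rows(
  offset=[
    [1, 0.4, 1],
    [1.8, 0.4, 3],
    [1.8, 0.4, 5],
    [1.8, 0.4, 6.5],
    [1.8, 0.4, 8],
  ],
  dr=[
    [0, 0, 0],
    [0, 0, 0],
    [0, 0, 0],
    [0, 0, 0],
    [0, 0, 0],
  ],
  jaw=[0, 0, 0, 0, 0],
)

```text
time_s: 12.8
tcp_pos: [0.4817, -0.2598, 0.0781]
tool_rot: [[0.983, 0.185, -0.0], [0.185, -0.983, 0.0], [-0.0, -0.0, -1.0]]
wrist_force: [0.1, -0.4, -4.7]
width: 0.0375
gripper_force: 112.1
```

Emit:
play_rows(
  offset=[
    [0, 0, 0.5],
    [0, 0, 1],
    [0, 0, 1.5],
    [0, 0, 1.5],
  ],
  dr=[
    [0, 0, 0],
    [0, 0, 0],
    [0, 0, 0],
    [0, 0, 0],
  ],
  jaw=[0, 0, 0, 0],
)

```text
time_s: 13.2
tcp_pos: [0.4818, -0.2598, 0.0768]
tool_rot: [[0.983, 0.184, 0.0], [0.184, -0.983, -0.0], [0.0, 0.0, -1.0]]
wrist_force: [0.2, 0.0, -4.5]
width: 0.0372
gripper_force: 112.1
```

Emit:
play_rows(
  offset=[
    [0, 0, 0.4],
    [0, 0, 0.8],
    [0, 0, 1.2],
    [0, 0, 1.2],
  ],
  dr=[
    [0, 0, 0],
    [0, 0, 0],
    [0, 0, 0],
    [0, 0, 0],
  ],
  jaw=[0, 0, 0, 0],
)

```text
time_s: 13.6
tcp_pos: [0.4818, -0.2599, 0.0757]
tool_rot: [[0.983, 0.184, 0.0], [0.184, -0.983, -0.0], [0.0, 0.0, -1.0]]
wrist_force: [0.0, -0.3, -4.3]
width: 0.0378
gripper_force: 112.1
```

Emit:
play_rows(
  offset=[
    [0, 0, 0.3],
    [0, 0, 0.6],
    [0, 0, 0.6],
  ],
  dr=[
    [0, 0, 0],
    [0, 0, 0],
    [0, 0, 0],
  ],
  jaw=[0, 0, 0],
)

```text
time_s: 13.9
tcp_pos: [0.4818, -0.2599, 0.0752]
tool_rot: [[0.983, 0.185, 0.0], [0.185, -0.983, -0.0], [0.0, 0.0, -1.0]]
wrist_force: [-1.5, -0.6, -1.1]
width: 0.0369
gripper_force: 112.6
```

Emit:
play_rows(
  offset=[
    [0, 0, 0.4],
    [0, 0, 0.6],
    [0, 0, 0.6],
  ],
  dr=[
    [0, 0, 0],
    [0, 0, 0],
    [0, 0, 0],
  ],
  jaw=[0, 0, 0],
)

```text
time_s: 14.2
tcp_pos: [0.4818, -0.2599, 0.0752]
tool_rot: [[0.983, 0.185, 0.001], [0.185, -0.983, -0.001], [0.0, 0.001, -1.0]]
wrist_force: [-3.6, 1.5, 5.3]
width: 0.0374
gripper_force: 113.4
```

Emit:
play_rows(
  offset=[
    [0, 0, 0],
    [0, 0, 0],
    [0, 0, 0],
  ],
  dr=[
    [0, 0, 0],
    [0, 0, 0],
    [0, 0, 0],
  ],
  jaw=[0, 0, 0],
  force=20,
)

```text
time_s: 14.5
tcp_pos: [0.4818, -0.2599, 0.0752]
tool_rot: [[0.983, 0.185, 0.001], [0.185, -0.983, -0.001], [0.0, 0.001, -1.0]]
wrist_force: [-4.0, 1.2, 5.5]
width: 0.0372
gripper_force: 113.4
```

Emit:
play_rows(
  offset=[
    [0, 0, 0],
    [0, 0, 0],
    [0, 0, 0],
    [0, 0, 0],
    [0, 0, 0],
  ],
  dr=[
    [0, 0, 0],
    [0, 0, 0],
    [0, 0, 0],
    [0, 0, 0],
    [0, 0, 0],
  ],
  jaw=[0.5, 0.6, 0.8, 0.9, 0.9],
)

```text
time_s: 15.0
tcp_pos: [0.4818, -0.2599, 0.0744]
tool_rot: [[0.983, 0.185, 0.0], [0.185, -0.983, -0.0], [0.0, 0.0, -1.0]]
wrist_force: [0.2, -0.4, -1.2]
width: 0.0768
gripper_force: 0.0
```

Emit:
play_rows(
  offset=[
    [-10, 0, -1],
    [-35, 0, -3],
    [-65, 0, -5],
    [-100, 0, -8],
    [-135, 0, -12],
  ],
  dr=[
    [0, 0, 0],
    [0, 0, 0],
    [0, 0, 0],
    [0, 0, 0],
    [0, 0, 0],
  ],
  jaw=[1, 1, 1, 1, 1],
)

```text
time_s: 15.5
tcp_pos: [0.3473, -0.2846, 0.0865]
tool_rot: [[0.983, 0.185, -0.0], [0.185, -0.983, 0.0], [-0.0, -0.0, -1.0]]
wrist_force: [-0.5, -1.3, 0.4]
width: 0.0854
gripper_force: 0.0
```

Emit:
play_rows(
  offset=[
    [-8, 0, -45],
    [-8, 0, -90],
    [-8, 0, -135],
    [-8, 0, -175],
    [-8, 0, -175],
  ],
  dr=[
    [0, 0, 0],
    [0, 0, 0],
    [0, 0, 0],
    [0, 0, 0],
    [0, 0, 0],
  ],
  jaw=[1, 1, 1, 1, 1],
)

```text
time_s: 16.0
tcp_pos: [0.3416, -0.2875, 0.2662]
tool_rot: [[0.983, 0.184, 0.006], [0.184, -0.983, -0.008], [0.004, 0.009, -1.0]]
wrist_force: [0.8, 0.3, -0.3]
width: 0.0855
gripper_force: 0.0
```

Run:
```python
from h import *
i=cams.camera_info("wrist");im=cams.get_image("wrist");t=cams.get_image("top");s=cams.get_image("scene")
np.savez("w5.npz",**{k:i[k] for k in("mtx","R","t")});cv2.imwrite("pics/w5.png",im);cv2.imwrite("pics/t5.png",t);cv2.imwrite("pics/s5.png",s)
print(arm.get_state()["tcp_pos"])
# bright bar's rear corners vs dark stage: largest bright quad near expected
p=(.5837,-.2405,np.radians(10.6))
for q in((-160,20,90),(-160,-20,90),(-115,70,70),(-115,-70,70)):print(q,proj(i,w(p,q)).round(1),proj(I["top"],w(p,q)).round(1))
# jaw post now vs before
print("post exp",proj(I["top"],(.4435,.238,.1255)))
```

```text
[ 0.34060815 -0.28576144  0.26050538]
(-160, 20, 90) [294.5  83.3] [411.1 236.9]
(-160, -20, 90) [339.6  83.3] [425.3 233.9]
(-115, 70, 70) [238.9  30.4] [388.7 225.4]
(-115, -70, 70) [394.5  30.6] [437.2 214.9]
post exp [230.45685662 233.14300516]
```

Run:
```python
import cv2,numpy as np
w=cv2.imread("pics/w5.png");t=cv2.imread("pics/t5.png");s=cv2.imread("pics/s5.png")
R=lambda a,f:cv2.resize(a,None,fx=f,fy=f,interpolation=cv2.INTER_CUBIC)
c=np.zeros((600,800,3),np.uint8)
a=R(w[0:110,220:420],4);c[:440-140,:800]=a[:300] if 0 else a[:300+0]
c[:300]=0;a=R(w[0:100,225:425],3);c[:300,:600]=a
b=R(t[135:255,195:285],2.4);c[305:593,:216]=b
b=R(t[130:250,365:455],2.4);c[305:593,220:436]=b
b=R(s[235:330,250:375],2.8);c[305:571,440:790]=b
cv2.imwrite("pics/final.png",c)
```

```text
(no output)
```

View pics/final.png

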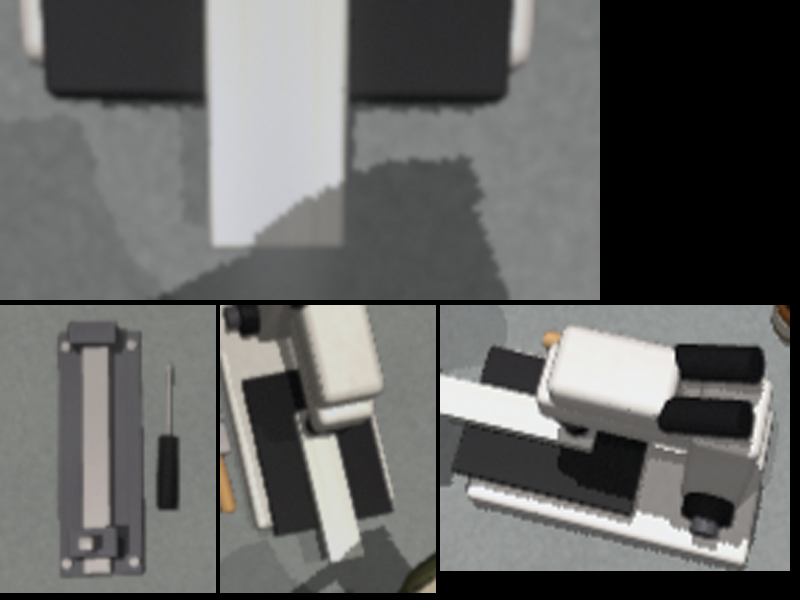

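The bar lies flat on the stage. Its rear corners at wrist (295,82) and (340,82) match the expected (294.5,83.3) and (339.6,83.3). The jaw post is at its open position and the gripper is clear, so I'm handing in.

```bash
python3 -c "
from workcell import arm
print(arm.hand_in())"
```

```text
the job is handed in; nothing more can be done
None
```

The job is handed in: the vise jaw is fully open, and the bar lies flat, disc up, on the stage with the disc an estimated 1–2 mm from the objective axis (inferred from the bar's rear corners, as the disc is hidden under the head), and the gripper has let go and stands clear.

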